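# Roll a lens barrel in its V-cradle until the key drops into the slot

### The job

Take the lens barrel from its blue rest and lay it in the white V-cradle, with its brass key ring at the end where the sprung key lever is, over the lever's nose. Then roll the barrel in the groove until you feel the key drop into the slot of the ring and the red pointer springs up. Leave the barrel lying square in the groove and let go of it, with the other loose things on the bench left where they are.

Things in the scene. Friction and masses are not known exactly. Their poses are not given: they have to be found in the camera images.
- barrel_centre (a point): Lens barrel: grey steel tube, 40 mm diameter, 131 mm long, about 0.5 kg. Point on its axis, in the middle of the 66 mm free between the V-plates: the place to grip. x runs along the barrel to the brass key ring; the plain tail ends 60 mm the other way. The roll of y and z does NOT tell where the slot is; at the start the slot faces anywhere but within 28 degrees of straight down.
- key_end (a point): Point on the barrel's axis inside the brass key ring, 60 mm along +x from barrel_centre. The ring is 39.6 mm in diameter, spans 47 to 71 mm from barrel_centre, is tight on the barrel and turns with it. One slot 15 mm wide and about 6 mm deep runs along it.
- rest: Blue transport rest (fixed), base 150 x 84 x 8 mm, origin under its centre. Two blue 90-degree V-plates, 10 mm thick, stand 38 mm either side along its x; they hold the barrel along the rest's x, its axis 50 mm above the bench, key ring towards the rest's +x.
- cradle: V-cradle (fixed): aluminium base 176 x 100 x 12 mm, origin at its underside below the groove. Two white 90-degree V-plates, 10 mm thick, 72 mm across, stand at x = +38 and -38 mm and carry the barrel along x, leaving 66 mm between for the fingers; they end level with the barrel's axis. The key lever is at the +x end (x = 55 to 63 mm): the brass ring goes there.
- cradle_axis (a point): Point 85 mm straight above the cradle's origin, with the cradle's axes: barrel_centre belongs here, to within 9 mm along the groove, barrel x the same way as cradle x.
- key_lever (a joint): Sprung key lever, in rad, growing as it rises; its round brass nose (8 mm thick) presses up under the ring with about 1 N. Nose on the round of the ring: 0.03 to 0.06; dropped into the slot: 0.18 to 0.24 (less: only on its edge); no barrel: about 0.26. In the slot it blocks further rolling, with some 20 degrees of play in all. Its pivot lies along the cradle's x, 44 mm to the -y side, 16 mm below the barrel's axis.
- pointer (a point): Red pointer, 16 x 18 x 9 mm, at the far end of the key lever, 72 mm to the cradle's +y side of the groove, x = 59 mm. Its top is about 22 mm below the barrel's axis with the nose on the round of the ring; it rises about 17 mm when the key drops into the slot.
- amber: Bystander (loose, leave alone): amber glass bottle, 64 mm across, 130 mm tall, black cap; origin under its centre
- clear: Bystander (loose, leave alone): clear glass bottle, 60 mm across, 120 mm tall, yellow cap; origin under its centre
- beaker: Bystander (loose, leave alone): open glass beaker, 66 mm across, 85 mm tall; origin under its centre
- wrench: Bystander (loose, leave alone): steel wrench lying flat, 150 mm long along its own x; origin under its centre
- carton: Bystander (loose, leave alone): white carton, 70 x 120 x 45 mm (x, y, z); origin under its centre
- column: Bystander (loose, leave alone): short steel separation column standing upright, 28 mm across, 82 mm tall; origin under its centre
- jar: Bystander (loose, leave alone): small glass jar with white lid, 48 mm across, 50 mm tall; origin under its centre
- dropper: Bystander (loose, leave alone): small amber bottle with red cap, 32 mm across, 70 mm tall; origin under its centre
There are look-alikes about, which are no part of the job. What is shaped like the part that bears barrel_centre but brown or green is not meant.

How it is judged (in metres and radians):
At the end, for the whole second after the job is handed in: The barrel lies in the cradle's V-groove, ring over the key lever: its centre within 9 mm of cradle_axis along the groove, 4 mm across and 5 mm in height, its axis within 0.06 rad of the groove and the key end towards cradle +x; the key lever stands in the slot (0.16 to 0.255 rad) (value of joint key_lever between 0.16 and 0.255 rad and x of barrel_centre in the frame of cradle_axis between -0.009 and 0.009 m and y of barrel_centre in the frame of cradle_axis between -0.004 and 0.004 m and z of barrel_centre in the frame of cradle_axis between -0.005 and 0.005 m and x of key_end in the frame of cradle_axis above 0.045 m and y of key_end in the frame of cradle_axis between -0.006 and 0.006 m and z of key_end in the frame of cradle_axis between -0.006 and 0.006 m and angle between the x axis of barrel_centre and the x axis of cradle_axis, either way round below 0.06 rad); the robot touches nothing.
It fails at once if a bystander was shoved more than 30 mm or knocked over (distance of any of amber, clear, beaker, wrench, carton, column, jar, dropper from where it was at the start of the episode above 0.03 m or angle between any of amber, clear, beaker, wrench, carton, column, jar, dropper's own z axis and vertical above 0.5 rad).
It fails at once if the barrel was dropped on the bench (height (world z) of barrel_centre below 0.03 m).
It also fails if it takes over 72 s, if anything falls off the work surface, if the arm or the gripper's body presses on something with over 40 N, if the wrist force passes 120 N, or if a joint passes its speed limit or range.

### The arm

A 6-joint arm with a two-finger parallel gripper is mounted at the origin on the work surface. World frame = base frame: x ahead of the robot, y to its left, z up, the work surface at z = 0. Lengths are in mm, angles in degrees, forces in N, time in s.
With the tool pointing down it reaches from about 350 to 850 mm from the base axis. Payload 8.1 kg.
Tool frame: the origin (TCP) lies midway between the tips of the shut fingers; the grasp point (between the pads) lies 19 mm behind it; x points along the fingers, y is the direction in which the jaws open and shut, and the axes are right-handed (so a half turn about x gives the same grasp; the last joint's range is limited). The gripper opens to 85 mm and grips with 20 to 120 N. Pads are 22 mm wide; open, the fingers measure 114 mm over their backs; the gripper's body (76 mm by 85 mm) begins 54 mm behind the grasp point. The pads swing forward as they close: fully open they stand 13 mm farther back than shut.
Start: joints at [66.555, 7.471, 85.268, -0, 87.261, -4.893], TCP at [190.881, 568.832, 231.292] pointing down, gripper open.
Joint ranges: [-169.43, 169.43], [-51.17, 129.36], [1.28, 143.12], [-76.62, 256.62], [0, 156.53], [-152.29, 152.29]. Speed limits (degrees/s): [136.94, 136.94, 159.86, 180, 180, 180].

### API

Orientations are given as [roll, pitch, yaw] about the fixed x, y, z axes, in that order (R = Rz(yaw) Ry(pitch) Rx(roll)).
In Python, from bench import sense, snapshot, hand_in gives the robot as it stands.
- The arm moves only by the tool drive_tool, never from a script. Its argument "deltas" is a list of rows, each a list of 7 numbers: the closure in counts, from 0 (fully open) to 255 (shut), then the shift along the tool's x, y, z in m, then the turn, a rotation vector about the tool's x, y, z in rad. A call has exactly 10 rows; each row is the pose to reach, as a shift and turn from the pose commanded when the call began, along the tool's axes at that moment; what a row does not reach only later rows make up. A row lasts 1/12 s, in which the tool goes at most 41.7 mm and 7.16 degrees, less where a joint would pass 70% of its speed; a pose out of reach is approached as far as the arm can. A call with a gripper value outside its range is refused whole. The fingers move at their own pace and stop on an object; "squeeze" is the grip in N (left out, the last holds). Time passes only in rows, so rows that repeat a pose let the fingers close, or fill a call up. It gives the time, the measured TCP pose, the force and the opening at its end, in the units of the state.
- sense(): the state, without advancing time (a new reading comes with each control period).
- snapshot(name): name is "scene" or "top" or "wrist"; returns a dict with "frame" (480x640x3 uint8, blue, green, red), "fx", "fy", "cx", "cy" (pixels), "rvec" (rotation vector, rad) and "tvec" (3), from world to camera coordinates, as OpenCV has them. Camera axes: x right, y down, z forward; pixel columns grow to the right and rows downward; lengths in mm; the calibration is good to about 2 mm. A picture is of the moment at which its call begins. There is no depth.
- hand_in(): hands the job in, once; it reports no verdict.
The state is a dict: "time": time; "joint_pos": joint angles; "qd": joint speeds; "joint_efforts": joint torques, N m; "tool_pos": TCP position; "tcp_rot": TCP orientation; "ft_force": force on the tool from outside, world axes, zero at the start; "wrist_torque": the same for the moment, N m; "finger_gap": finger opening in mm.
Only numpy, scipy, OpenCV 4.12 (cv2) and the standard library are available. Lean on these libraries where they do the work, as an engineer would, in place of code of your own. Each camera call takes 0.05 s, during which the arm holds its last target.

## Working session

There is one attempt and no reset: what is moved stays moved. The work goes in short steps, Python scripts to look and compute and a tool call to move; the robot and the scene stay as the last step left them, time stands still between calls to the robot, and variables do not carry over. Pictures are saved under pics/ and viewed, and the job is handed in when it is done.

Besides the shell and the picture viewer there is one more tool, called after "Call:" in YAML: its name, and indented under it one key for each argument. drive_tool: Moves the arm, as the interface text tells. Its arguments: {"type":"object","properties":{"deltas":{"type":"array","items":{"type":"array","items":{"type":"number"}}},"squeeze":{"type":"number"}},"required":["deltas"]}

```bash
mkdir -p pics; ls; cat > h.py <<'E'
import numpy as np, cv2, pickle
from bench import sense, snapshot, hand_in
def snap(name, fn):
    s=snapshot(name); cv2.imwrite('pics/'+fn+'.png', s['frame']); pickle.dump(s,open('pics/'+fn+'.pkl','wb')); return s
def ray(s,u,v):
    R=cv2.Rodrigues(np.array(s['rvec'],float))[0]; t=np.array(s['tvec'],float).ravel()
    d=R.T@np.array([(u-s['cx'])/s['fx'],(v-s['cy'])/s['fy'],1.0]); return -R.T@t, d
def onz(s,u,v,z):
    c,d=ray(s,u,v); return c+d*(z-c[2])/d[2]
def proj(s,P):
    R=cv2.Rodrigues(np.array(s['rvec'],float))[0]; t=np.array(s['tvec'],float).ravel()
    p=R@np.asarray(P,float)+t; return np.array([s['fx']*p[0]/p[2]+s['cx'], s['fy']*p[1]/p[2]+s['cy']])
E
python3 - <<'E'
from h import *
for n in ['scene','top','wrist']:
    s=snap(n,n+'0'); print(n,ray(s,320,240),s['fx'])
print(sense())
E
```

```text
pics
scene (array([ 896.94162879, -421.26734669,  770.69233196]), array([-0.48549852,  0.5102276 , -0.7100231 ])) 452.2532723337668
top (array([ 348.26156075,   24.52729493, 1266.42251234]), array([ 1.15593899e-01, -2.93021133e-04, -9.93536710e-01])) 469.34433114476224
wrist (array([124.17163587, 591.70404003, 373.62409364]), array([ 0.27650817, -0.1070946 , -0.95544394])) 349.22334286508675
{'time': 0.15, 'joint_pos': array([ 6.65546782e+01,  7.50648347e+00,  8.53150059e+01, -1.59165376e-03,
        8.72619316e+01, -4.89275748e+00]), 'qd': array([ 0.00642981, -0.0821253 , -0.13416873,  0.04384669,  0.04532736,
       -0.02551841]), 'joint_efforts': array([ 7.07429626e-04, -5.70069587e+01, -5.01155019e+01, -2.50319972e-04,
        9.68494074e-03, -2.34609047e-05]), 'tool_pos': array([190.71990668, 568.43156915, 230.47113511]), 'tcp_rot': array([ -93.80102301,   89.91656393, -112.35351011]), 'ft_force': array([-0.59138034,  0.28965792, -0.02427614]), 'wrist_torque': array([ 3.11913777e-02, -5.31097045e-02, -4.72672350e-05]), 'finger_gap': 85.4043119949597}
```

View pics/scene0.png

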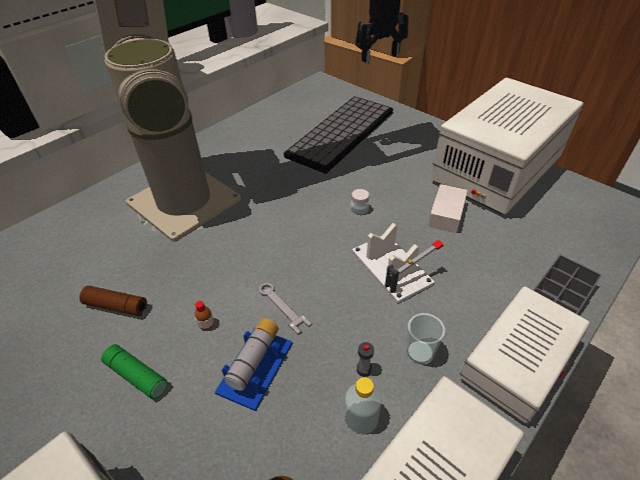

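View pics/top0.png

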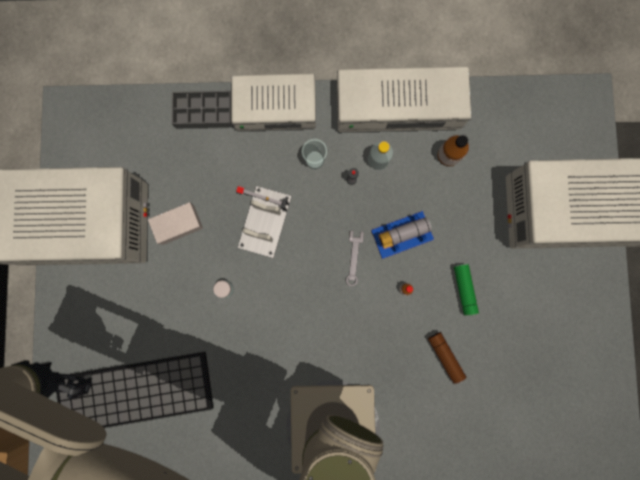

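View pics/wrist0.png

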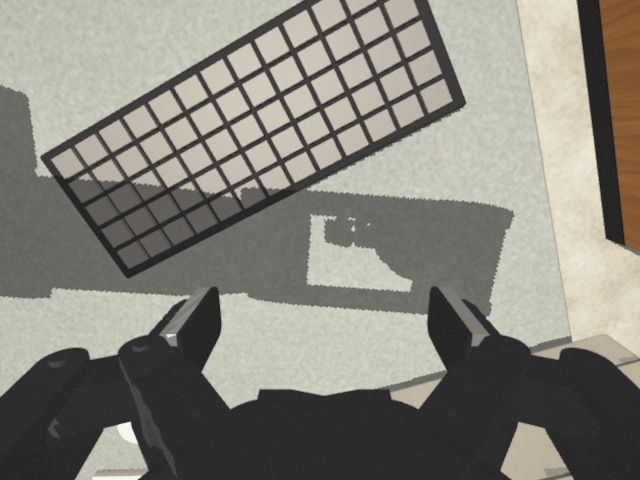

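Candidates for the barrel are the grey tube with the brass end on the blue rest (scene 255,355; top 403,234), the green tube (scene 135,372; top 466,289) and the brown tube (scene 113,300; top 446,357). I choose the grey one and check it in a crop.

```bash
python3 - <<'E'
from h import *
t=pickle.load(open('pics/top0.pkl','rb')); s=pickle.load(open('pics/scene0.pkl','rb'))
a=cv2.resize(t['frame'][170:280,220:450],None,fx=3.4,fy=3.4,interpolation=cv2.INTER_CUBIC)
cv2.imwrite('pics/ct.png',a)
b=cv2.resize(s['frame'][310:420,200:310],None,fx=3.5,fy=3.5,interpolation=cv2.INTER_CUBIC)
c=cv2.resize(s['frame'][215:325,340:450],None,fx=3.5,fy=3.5,interpolation=cv2.INTER_CUBIC)
cv2.imwrite('pics/cs.png',np.hstack([b,c]))
hsv=cv2.cvtColor(t['frame'],cv2.COLOR_BGR2HSV)
m=cv2.inRange(hsv,(105,150,40),(125,255,255))
pts=cv2.findNonZero(m); r=cv2.minAreaRect(pts); print('blue',r)
for p in cv2.boxPoints(r): print(p,onz(t,*p,8))
print('c',onz(t,*r[0],8))
w=cv2.inRange(t['frame'],(150,150,150),(255,255,255)); w2=np.zeros_like(w); w2[180:260,232:295]=w[180:260,232:295]
r=cv2.minAreaRect(cv2.findNonZero(w2)); print('white',r)
for p in cv2.boxPoints(r): print(p,onz(t,*p,12))
E
```

```text
blue ((401.9383850097656, 234.33563232421875), (29.611412048339844, 54.42413330078125), 69.44395446777344)
[371.26028 230.0274 ] [ 519.10954855 -114.76993224    8.        ]
[422.2192  210.91782] [ 568.59479929 -254.10043427    8.        ]
[432.6165  238.64386] [ 492.50055509 -279.01056521    8.        ]
[381.65756 257.75345] [ 443.51250497 -140.43983115    8.        ]
c [ 505.78331593 -197.02443832    8.        ]
white ((264.28900146484375, 221.53671264648438), (36.30162048339844, 64.27014923095703), 16.699241638183594)
[237.66972 247.10094] [479.24804467 246.06761429  12.        ]
[256.13763 185.5413 ] [646.90446791 195.31601307  12.        ]
[290.90826 195.97249] [616.10213925 100.89852333  12.        ]
[272.44037 257.5321 ] [449.32245597 152.64964177  12.        ]
```

View pics/ct.png

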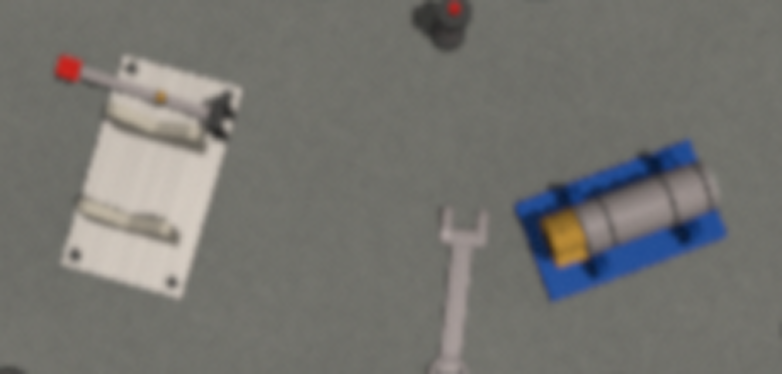

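View pics/cs.png

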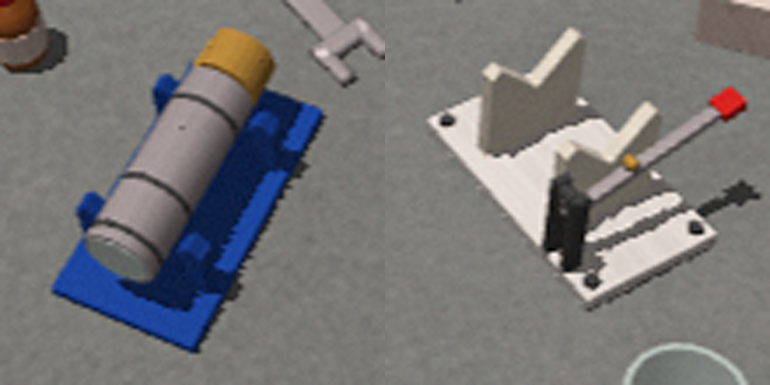

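The crop confirms it: grey tube, brass ring at the +y-ish end. The cradle's lever end points towards world +x (image top), with the red pointer at its left. Next I work out the headings.

```bash
cat >> h.py <<'E'
from scipy.spatial.transform import Rotation as Ro
def toolR(st): return Ro.from_euler('xyz',st['tcp_rot'],degrees=True).as_matrix()
def rows(st,pos,R):
    "delta in the tool frame (m, rad)"
    R0=toolR(st); d=R0.T@(np.array(pos)-st['tool_pos'])/1000; w=Ro.from_matrix(R0.T@R).as_rotvec(); return np.round(d,4),np.round(w,4)
def down(yaw_z,tilt=0):
    "tool pointing down with tool z along heading yaw_z (deg)"
    z=np.array([np.cos(np.radians(yaw_z)),np.sin(np.radians(yaw_z)),0]); x=np.array([0,0,-1.]); y=np.cross(z,x)
    R=np.c_[x,y,z]; return Ro.from_rotvec(z*np.radians(tilt)).as_matrix()@R
E
python3 - <<'E'
from h import *
st=sense(); R=toolR(st); print(R.round(3)); 
for n in 'yz': pass
print('yaw z',np.degrees(np.arctan2(R[1,2],R[0,2])))
s=pickle.load(open('pics/wrist0.pkl','rb')); c,d=ray(s,320,240); print('cam in tool',R.T@(c-st['tool_pos']),R.T@d)
sc=pickle.load(open('pics/scene0.pkl','rb')); t=pickle.load(open('pics/top0.pkl','rb'))
hsv=cv2.cvtColor(t['frame'],cv2.COLOR_BGR2HSV)
m=cv2.inRange(hsv,(10,120,80),(28,255,255)); m[:200]=0;m[270:]=0
M=cv2.moments(m,True);u,v=M['m10']/M['m00'],M['m01']/M['m00'];print(u,v,onz(t,u,v,62))
# two-view triangulation helper checks: pointer red
for im,sl in ((t,(180,200,225,250)),(sc,(235,255,425,450))):
    h=cv2.cvtColor(im['frame'],cv2.COLOR_BGR2HSV); m=cv2.inRange(h,(0,150,100),(8,255,255)); mm=np.zeros_like(m); a,b,c_,d_=sl; mm[a:b,c_:d_]=m[a:b,c_:d_]
    M=cv2.moments(mm,True); u,v=M['m10']/M['m00'],M['m01']/M['m00']; print(u,v,onz(im,u,v,75))
E
```

```text
[[-0.001  0.318  0.948]
 [-0.001  0.948 -0.318]
 [-1.    -0.001 -0.   ]]
yaw z -18.552491119863685
cam in tool [-143.14729346    0.68117905  -70.50842611] [ 0.95543402 -0.01216338  0.29630563]
366.9072847682119 236.90728476821192 [494.0904627  -97.04595716  62.        ]
239.72222222222223 189.75 [621.70003844 229.32294961  75.        ]
437.537037037037 243.62962962962962 [616.81924394 237.29133766  75.        ]
```

```bash
python3 - <<'E'
from h import *
print(rows(sense(),[506,-197,190],down(-70.5)))
E
```

```text
(array([ 0.0413, -0.6253,  0.5424]), array([9.067e-01, 6.000e-04, 1.400e-03]))
```

Call:
drive_tool:
  deltas:
    - [0,0,-0.625,0.542,0.907,0,0]
    - [0,0,-0.625,0.542,0.907,0,0]
    - [0,0,-0.625,0.542,0.907,0,0]
    - [0,0,-0.625,0.542,0.907,0,0]
    - [0,0,-0.625,0.542,0.907,0,0]
    - [0,0,-0.625,0.542,0.907,0,0]
    - [0,0,-0.625,0.542,0.907,0,0]
    - [0,0,-0.625,0.542,0.907,0,0]
    - [0,0,-0.625,0.542,0.907,0,0]
    - [0,0,-0.625,0.542,0.907,0,0]

```text
time: 0.98
tool_pos: [349.6, 181.7, 231.2]
tcp_rot: [87.8, 90.0, 17.3]
ft_force: [2.6, 1.3, 0.4]
finger_gap: 85.3
```

```bash
python3 - <<'E'
from h import *
s=sense(); print(s['tool_pos'],s['joint_pos'],s['ft_force'])
print(rows(s,[506,-197,190],down(-70.5)))
E
```

```text
[349.57950811 181.69431487 231.24171699] [ 1.99972662e+01 -2.63519463e+01  1.15441929e+02 -1.22326967e-03
  9.08837999e+01  5.02575682e-01] [2.5862454  1.29678974 0.40519042]
(array([0.0413, 0.0211, 0.4092]), array([-0.0001,  0.    , -0.0005]))
```

Call:
drive_tool:
  deltas:
    - [0,0.02,0.021,0.409,0,0,0]
    - [0,0.04,0.021,0.409,0,0,0]
    - [0,0.041,0.021,0.409,0,0,0]
    - [0,0.041,0.021,0.409,0,0,0]
    - [0,0.041,0.021,0.409,0,0,0]
    - [0,0.041,0.021,0.409,0,0,0]
    - [0,0.041,0.021,0.409,0,0,0]
    - [0,0.041,0.021,0.409,0,0,0]
    - [0,0.041,0.021,0.409,0,0,0]
    - [0,0.041,0.021,0.409,0,0,0]

```text
time: 1.82
tool_pos: [505.9, -197.7, 189.5]
tcp_rot: [-107.5, 90.0, -178.0]
ft_force: [0.1, -0.1, 0.5]
finger_gap: 84.8
```

```bash
python3 - <<'E'
from h import *
s=sense(); print(s['tool_pos'],s['joint_pos'],s['qd'].round(1))
w=snap('wrist','w1')
for x in (-60,0,60,71): 
    a=np.radians(109.5); print(x,proj(w,[506+x*np.cos(a),-197+x*np.sin(a),50]))
E
```

```text
[ 505.90505944 -197.66487843  189.54570919] [-2.67437267e+01  1.78358944e-02  9.74342762e+01 -9.93123635e-03
  8.25658682e+01 -4.61701052e+01] [-30.9  47.7 -42.2   0.6  -5.6 -30.7]
-60 [325.68440484 285.4768183 ]
0 [325.62928109 219.28839571]
60 [325.56761144 145.24015066]
71 [325.55550223 130.7003275 ]
```

View pics/w1.png

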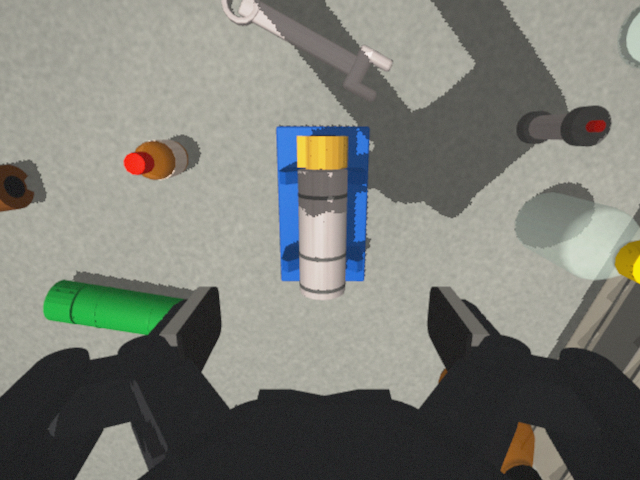

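The wrist view shows the barrel along the image column (ring at 322,152, tail at 322,292) on the blue rest. No slot is visible from above so far. The arm was still settling, so I look again.

```bash
python3 - <<'E'
from h import *
w=snap('wrist','w2'); s=sense(); print(s['tool_pos'],s['qd'].round(1))
a=cv2.resize(w['frame'][115:305,260:390],None,fx=3,fy=3,interpolation=cv2.INTER_CUBIC)
cv2.imwrite('pics/w2c.png',a)
h=cv2.cvtColor(w['frame'],cv2.COLOR_BGR2HSV)
m=cv2.inRange(h,(18,120,80),(30,255,255)); m[:, :270]=0; m[:,380:]=0; m[250:]=0
r=cv2.minAreaRect(cv2.findNonZero(m)); print(r, cv2.boundingRect(cv2.findNonZero(m)))
m=cv2.inRange(h,(100,120,60),(125,255,255)); r=cv2.minAreaRect(cv2.findNonZero(m)); print(r)
b=cv2.boxPoints(r); P=[onz(w,*p,8)[:2] for p in b]; print(np.round(P,1), np.mean(P,0))
sc=snap('scene','s2'); a=cv2.resize(sc['frame'][310:420,200:310],None,fx=5,fy=5,interpolation=cv2.INTER_CUBIC); cv2.imwrite('pics/s2c.png',a)
E
```

```text
[ 505.65602625 -199.41392585  188.08505236] [ 3.6 -4.2  3.2  1.8  2.6  3.2]
((323.0, 146.0), (34.0, 50.0), 90.0) (298, 129, 51, 35)
((323.5, 198.0), (156.0, 93.0), 90.0)
[[ 439.7 -140.6]
 [ 517.1 -113.6]
 [ 571.1 -252. ]
 [ 483.5 -282.7]] [ 502.82865966 -197.24555373]
```

View pics/w2c.png

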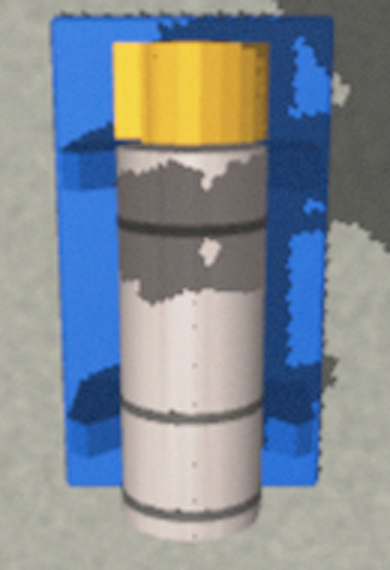

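View pics/s2c.png

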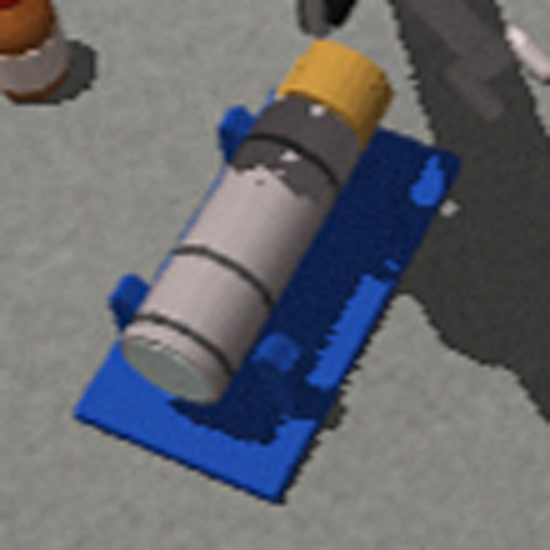

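```bash
python3 - <<'E'
from h import *
w=pickle.load(open('pics/w2.pkl','rb')); s=sense()
A=onz(w,323.2,146,52); B=onz(w,260+192.5/3,115+490/3,52); print(A,B,np.degrees(np.arctan2(*(A-B)[[1,0]])))
for v,x in ((129.,71),(163.,47),): print(x,onz(w,323.3,v,69.5))
print(onz(w,324,115+540/3,60), onz(w,324,115+540/3,30))
t=snap('top','t2'); 
h=cv2.cvtColor(t['frame'],cv2.COLOR_BGR2HSV); 
m=cv2.inRange(h,(18,120,80),(30,255,255)); m[:200]=0;m[270:]=0;m[:,:365]=0;m[:,430:]=0
print(cv2.minAreaRect(cv2.findNonZero(m)))
r=cv2.minAreaRect(cv2.findNonZero(m)); print(onz(t,*r[0],58))
print(s['tool_pos'],s['tcp_rot'])
E
```

```text
[ 485.13023722 -146.59181465   52.        ] [ 522.50939674 -251.31527901   52.        ] 109.64311068414546
71 [ 481.14720604 -134.67772848   69.5       ]
47 [ 489.07317585 -157.41604384   69.5       ]
[ 526.30039463 -262.54076836   60.        ] [ 531.10488825 -276.55458635   30.        ]
((386.3103332519531, 239.2758331298828), (13.741456031799316, 10.39893913269043), 68.19859313964844)
[ 487.43288398 -147.41330129   58.        ]
[ 505.26454064 -197.0616336   188.62316422] [-132.38138477   89.83541724  156.90292753]
```

```bash
python3 - <<'E'
from h import *
s=sense(); print(rows(s,[505,-201.5,27],down(109.6-180)), s['qd'].round(1))
E
```

```text
(array([ 0.1622, -0.0019,  0.0058]), array([-0.0041, -0.0019,  0.0015])) [ 2.  -2.5  1.2  0.3  0.4  0.4]
```

Call:
drive_tool:
  deltas:
    - [0,0.03,-0.002,0.005,0,0,0]
    - [0,0.06,-0.002,0.005,0,0,0]
    - [0,0.09,-0.002,0.005,0,0,0]
    - [0,0.12,-0.002,0.005,0,0,0]
    - [0,0.14,-0.002,0.005,0,0,0]
    - [0,0.155,-0.002,0.005,0,0,0]
    - [0,0.163,-0.002,0.005,0,0,0]
    - [0,0.163,-0.002,0.005,0,0,0]
    - [0,0.163,-0.002,0.005,0,0,0]
    - [0,0.163,-0.002,0.005,0,0,0]
  squeeze: 60

```text
time: 2.85
tool_pos: [506.6, -200.5, 29.0]
tcp_rot: [44.8, 89.9, -25.7]
ft_force: [-0.4, -0.2, 0.1]
finger_gap: 85.6
```

```bash
python3 - <<'E'
from h import *
w=snap('wrist','w3'); s=sense(); print(s['tool_pos'],s['ft_force'].round(1))
print(rows(s,[505,-201.5,27],down(109.6-180)))
E
```

```text
[ 506.76743889 -200.73913534   29.18215525] [-0.6 -0.7  0.4]
(array([ 0.0022, -0.0019,  0.0001]), array([-0.0017,  0.0021, -0.002 ]))
```

View pics/w3.png

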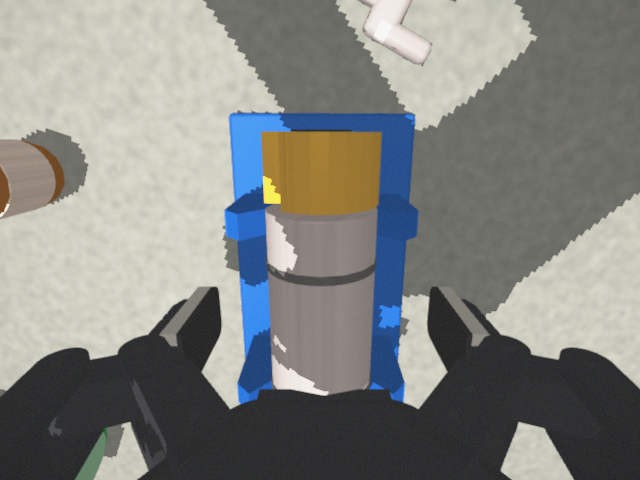

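The fingers straddle the barrel (finger columns 218/432, barrel 270–375) and the pads lie between the V-plates (rows 215 and 385). Closing now.

Call:
drive_tool:
  deltas:
    - [255,0.001,-0.001,0,0,0,0]
    - [255,0.001,-0.001,0,0,0,0]
    - [255,0.001,-0.001,0,0,0,0]
    - [255,0.001,-0.001,0,0,0,0]
    - [255,0.001,-0.001,0,0,0,0]
    - [255,0.001,-0.001,0,0,0,0]
    - [255,0.001,-0.001,0,0,0,0]
    - [255,0.001,-0.001,0,0,0,0]
    - [255,0.001,-0.001,0,0,0,0]
    - [255,0.001,-0.001,0,0,0,0]
  squeeze: 60

```text
time: 3.73
tool_pos: [505.4, -200.8, 27.0]
tcp_rot: [60.0, 89.9, -10.6]
ft_force: [3.1, 3.8, 4.6]
finger_gap: 38.5
```

Call:
drive_tool:
  deltas:
    - [255,-0.01,0,0,0,0,0]
    - [255,-0.03,0,0,0,0,0]
    - [255,-0.06,0,0,0,0,0]
    - [255,-0.09,0,0,0,0,0]
    - [255,-0.12,0,0,0,0,0]
    - [255,-0.15,0,0,0,0,0]
    - [255,-0.17,0,0,0,0,0]
    - [255,-0.18,0,0,0,0,0]
    - [255,-0.18,0,0,0,0,0]
    - [255,-0.18,0,0,0,0,0]

```text
time: 4.57
tool_pos: [503.8, -200.6, 205.0]
tcp_rot: [-125.8, 89.9, 163.7]
ft_force: [-0.1, 0.3, -6.0]
finger_gap: 38.7
```

```bash
python3 - <<'E'
from h import *
w=snap('wrist','w4');t=snap('top','t4');sc=snap('scene','s4'); s=sense(); print(s['tool_pos'],s['ft_force'].round(1),s['finger_gap'],s['joint_pos'].round(1))
cv2.imwrite('pics/s4c.png',np.hstack([cv2.resize(sc['frame'][180:400,180:400],(400,400)),cv2.resize(w['frame'],(400,400))]))
# cradle scene/top estimates
print(rows(s,[548,174,210],down(163)))
E
```

```text
[ 503.13828456 -200.14691003  203.51166835] [ 0.4  0.2 -5.1] 38.76027855188031 [-27.1  -0.5  96.5  -0.   84.3 -46.6]
(array([-0.0059,  0.167 , -0.3378]), array([2.2074e+00, 1.8000e-03, 5.4000e-03]))
```

View pics/s4c.png

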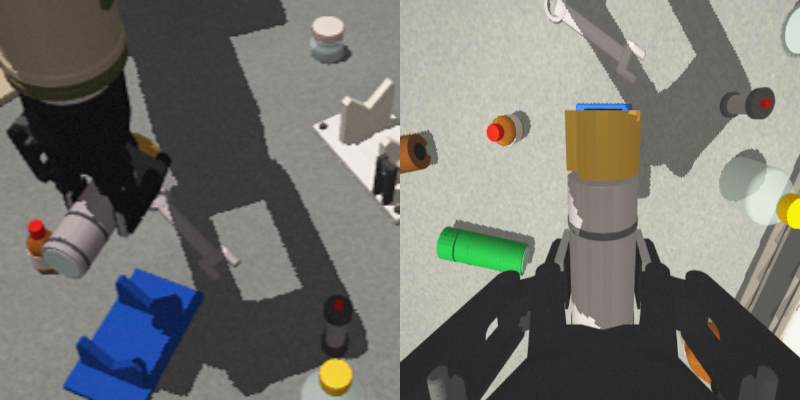

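```bash
python3 - <<'E'
from h import *
w=pickle.load(open('pics/w4.pkl','rb'))
cv2.imwrite('pics/w4c.png',cv2.resize(w['frame'][115:245,400:530] if 0 else w['frame'][115:245,250:410],None,fx=5,fy=4.6,interpolation=cv2.INTER_CUBIC))
E
```

```text
(no output)
```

View pics/w4c.png

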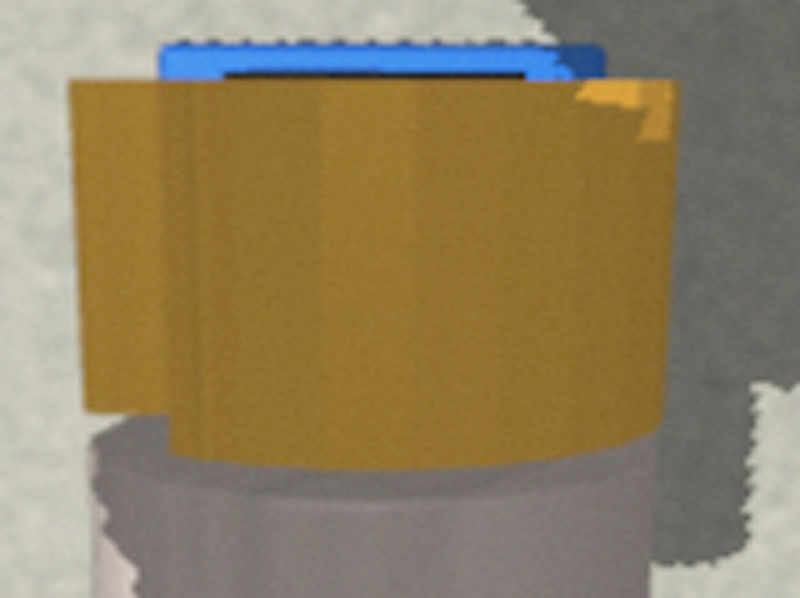

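Call:
drive_tool:
  deltas:
    - [255,-0.003,0.017,-0.034,0.12,0,0]
    - [255,-0.006,0.033,-0.068,0.24,0,0]
    - [255,-0.006,0.05,-0.1,0.36,0,0]
    - [255,-0.006,0.067,-0.135,0.48,0,0]
    - [255,-0.006,0.083,-0.17,0.6,0,0]
    - [255,-0.006,0.1,-0.2,0.72,0,0]
    - [255,-0.006,0.117,-0.236,0.84,0,0]
    - [255,-0.006,0.133,-0.27,0.96,0,0]
    - [255,-0.006,0.15,-0.304,1.08,0,0]
    - [255,-0.006,0.167,-0.338,1.2,0,0]

```text
time: 5.55
tool_pos: [547.8, 171.4, 210.3]
tcp_rot: [-26.8, 89.8, -163.4]
ft_force: [1.9, -0.7, -5.3]
finger_gap: 38.1
```

The zoom shows a step in the ring's near edge at columns 85–168. That is the slot, about 61° from the top towards image left, which is cradle +y. So about −119° of roll about the barrel's +x is needed. I finish the turn above the cradle.

```bash
python3 - <<'E'
from h import *
s=sense(); print(rows(s,[548,174,190],down(163)),s['joint_pos'].round(1))
E
```

```text
(array([ 0.0203, -0.0017, -0.002 ]), array([ 1.053e+00,  3.200e-03, -2.000e-04])) [12.3  4.2 90.9 -0.  85.  58.9]
```

Call:
drive_tool:
  deltas:
    - [255,0,-0.001,0,0.12,0,0]
    - [255,0,-0.001,0,0.24,0,0]
    - [255,0,-0.001,0,0.36,0,0]
    - [255,0,-0.001,0,0.48,0,0]
    - [255,0,-0.001,0,0.6,0,0]
    - [255,0,-0.001,0,0.72,0,0]
    - [255,0,-0.001,0,0.84,0,0]
    - [255,0,-0.001,0,0.96,0,0]
    - [255,0,-0.001,0,1.01,0,0]
    - [255,0,-0.001,0,1.01,0,0]

```text
time: 6.38
tool_pos: [547.3, 170.3, 210.2]
tcp_rot: [27.1, 89.8, -167.3]
ft_force: [0.4, 0.1, -4.6]
finger_gap: 38.6
```

```bash
python3 - <<'E'
from h import *
w=snap('wrist','w5');t=snap('top','t5');sc=snap('scene','s5'); s=sense(); print(s['tool_pos'],s['ft_force'].round(1),s['finger_gap'],s['joint_pos'].round(1))
print(rows(s,[548,174,210],down(163)))
cv2.imwrite('pics/s5c.png',cv2.resize(sc['frame'][130:330,320:520],(590,590),interpolation=cv2.INTER_CUBIC))
E
```

```text
[547.69809156 170.36361434 211.11727578] [-0.   0.6 -4.6] 38.354541688037216 [ 12.2   4.1  91.   -0.   85.  116.2]
(array([ 0.0011, -0.0036,  0.0006]), array([ 0.0509,  0.0017, -0.0009]))
```

View pics/s5c.png

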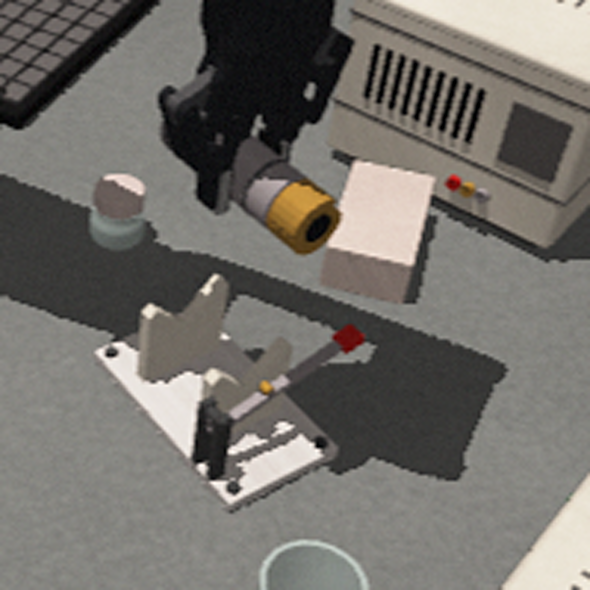

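View pics/w5.png

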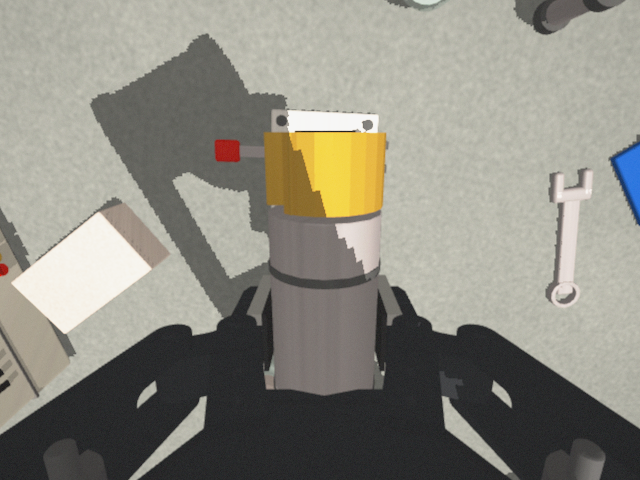

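The scene crop shows the ring end outward over the lever side. In the wrist view, the red pointer is at (228,150) and the cradle's front edge runs (273,110)–(378,115). I refine the cradle pose across the views.

```bash
python3 - <<'E'
from h import *
w=pickle.load(open('pics/w5.pkl','rb'));sc=pickle.load(open('pics/s5.pkl','rb'));t=pickle.load(open('pics/top0.pkl','rb'))
a=np.radians(-17.05);C=np.array([547.9,173.7,0]);X=np.array([np.cos(a),np.sin(a),0]);Y=np.array([-X[1],X[0],0])
for x,y in((88,50),(88,-50),(-88,-50),(-88,50)):
    P=C+x*X+y*Y+[0,0,12]; print((x,y),P.round(0),'w',proj(w,P).round(1),'sc',proj(sc,P).round(1),'t',proj(t,P).round(1))
f=2.95
for u,v in((97,352),(230,508),(338,455)): print('sc corner',onz(sc,320+u/f,130+v/f,12 if 1 else 0).round(1))
for u,v in((273,109.5),(379,114)): print('w corner',onz(w,u,v,12).round(1))
cv2.imwrite('pics/w5c.png',cv2.resize(w['frame'][90:240,200:400],(800,600),interpolation=cv2.INTER_CUBIC))
E
```

```text
(88, 50) [647. 196.  12.] w [270.8 105.8] sc [434.  280.9] t [256.  185.6]
(88, -50) [617. 100.  12.] w [378.9 111.1] sc [396.8 300.1] t [291.2 195.5]
(-88, -50) [449. 152.  12.] w [364.1 285.5] sc [350.6 248. ] t [272.8 257.6]
(-88, 50) [478. 247.  12.] w [270.1 281.6] sc [385.7 232.3] t [237.2 247.4]
sc corner [455.6 152.   12. ]
sc corner [622.3  97.3  12. ]
sc corner [652.7 188.5  12. ]
w corner [643.1 194.7  12. ]
w corner [614.9 100.6  12. ]
```

View pics/w5c.png

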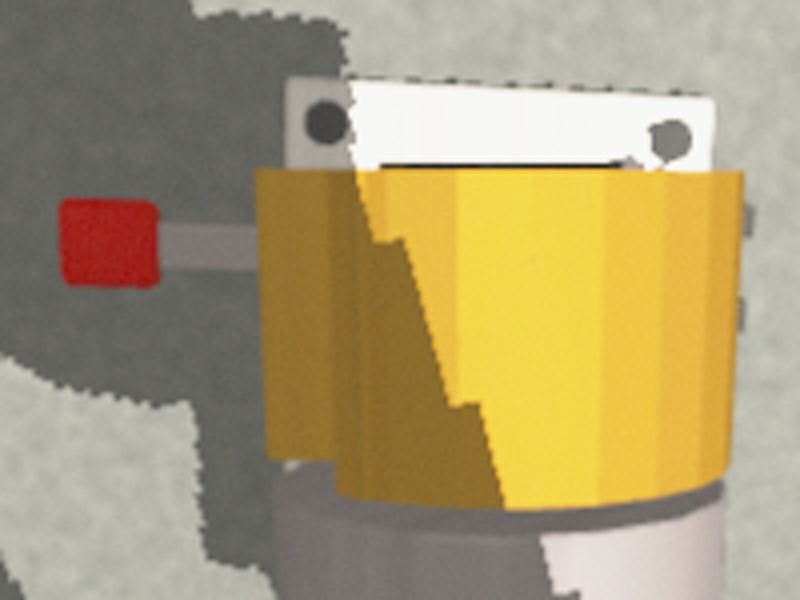

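```bash
python3 - <<'E'
from h import *
s=sense(); print(s['tool_pos'],rows(s,[548.3,173.2,72],down(162.95)))
E
```

```text
[547.69809156 170.36361434 211.11727578] (array([ 1.391e-01, -3.000e-03, -1.000e-04]), array([ 0.0518,  0.0017, -0.0009]))
```

Call:
drive_tool:
  deltas:
    - [255,0.02,-0.003,0,0.052,0.002,0]
    - [255,0.05,-0.003,0,0.052,0.002,0]
    - [255,0.08,-0.003,0,0.052,0.002,0]
    - [255,0.105,-0.003,0,0.052,0.002,0]
    - [255,0.125,-0.003,0,0.052,0.002,0]
    - [255,0.135,-0.003,0,0.052,0.002,0]
    - [255,0.139,-0.003,0,0.052,0.002,0]
    - [255,0.139,-0.003,0,0.052,0.002,0]
    - [255,0.139,-0.003,0,0.052,0.002,0]
    - [255,0.139,-0.003,0,0.052,0.002,0]

```text
time: 7.37
tool_pos: [550.4, 173.7, 75.3]
tcp_rot: [-161.5, 89.7, 1.3]
ft_force: [0.4, 0.5, -5.2]
finger_gap: 38.6
```

```bash
python3 - <<'E'
from h import *
w=snap('wrist','w6');sc=snap('scene','s6'); s=sense(); print(s['tool_pos'],s['ft_force'].round(1))
print(rows(s,[548.3,173.2,62],down(162.95)))
cv2.imwrite('pics/s6c.png',np.hstack([cv2.resize(sc['frame'][180:310,330:460],(400,400),interpolation=cv2.INTER_CUBIC),cv2.resize(w['frame'][60:320,190:450],(400,400))]))
E
```

```text
[550.22127109 173.68852313  75.11462736] [-0.2 -0.8 -5.2]
(array([0.0131, 0.0011, 0.0018]), array([-0.0022, -0.0046,  0.0015]))
```

View pics/s6c.png

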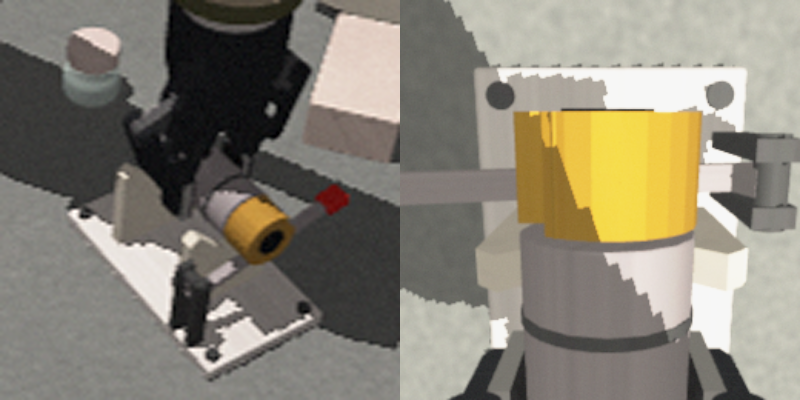

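The barrel sits centred between the V-plate arms and the ring is over the lever. I lower it slowly.

Call:
drive_tool:
  deltas:
    - [255,0.002,0.001,0.001,0,-0.004,0.001]
    - [255,0.004,0.001,0.001,0,-0.004,0.001]
    - [255,0.006,0.001,0.001,0,-0.004,0.001]
    - [255,0.008,0.001,0.001,0,-0.004,0.001]
    - [255,0.009,0.001,0.001,0,-0.004,0.001]
    - [255,0.01,0.001,0.001,0,-0.004,0.001]
    - [255,0.011,0.001,0.001,0,-0.004,0.001]
    - [255,0.011,0.001,0.001,0,-0.004,0.001]
    - [255,0.011,0.001,0.001,0,-0.004,0.001]
    - [255,0.011,0.001,0.001,0,-0.004,0.001]

```text
time: 8.3
tool_pos: [547.8, 172.9, 62.4]
tcp_rot: [20.4, 89.9, -176.7]
ft_force: [0.1, 0.7, -3.8]
finger_gap: 38.5
```

Call:
drive_tool:
  deltas:
    - [255,0,0,0,0,0,0]
    - [255,0.001,0,0,0,0,0]
    - [255,0.001,0,0,0,0,0]
    - [255,0.0015,0,0,0,0,0]
    - [255,0.0015,0,0,0,0,0]
    - [255,0.002,0,0,0,0,0]
    - [255,0.002,0,0,0,0,0]
    - [255,0.002,0,0,0,0,0]
    - [255,0.002,0,0,0,0,0]
    - [255,0.002,0,0,0,0,0]

```text
time: 9.13
tool_pos: [548.1, 173.0, 62.0]
tcp_rot: [19.5, 89.9, -177.6]
ft_force: [-7.1, 0.3, 10.5]
finger_gap: 38.3
```

```bash
python3 - <<'E'
from h import *
w=snap('wrist','w7'); s=sense(); print(s['tool_pos'],s['ft_force'].round(1),s['wrist_torque'].round(2))
print(rows(s,[548.3,173.2,62],down(162.95)))
E
```

```text
[548.19746941 173.00431925  61.98219842] [-7.  -0.  11.3] [-0.06  1.03  0.34]
(array([-0.    , -0.0002, -0.    ]), array([-0.0019,  0.0011, -0.0004]))
```

It is seated: the force went from −3.8 to +11 N at TCP z 62, so the axis is 23 mm behind the TCP. First roll: 45° about tool z, pivoting on the barrel axis.

Call:
drive_tool:
  deltas:
    - [255,-0.0009,0.0023,0,0,0,0.1]
    - [255,-0.0013,0.0046,0,0,0,0.2]
    - [255,-0.0018,0.0068,0,0,0,0.3]
    - [255,-0.0026,0.009,0,0,0,0.4]
    - [255,-0.0036,0.011,0,0,0,0.5]
    - [255,-0.0048,0.013,0,0,0,0.6]
    - [255,-0.0062,0.0148,0,0,0,0.7]
    - [255,-0.0075,0.0163,0,0,0,0.785]
    - [255,-0.0075,0.0163,0,0,0,0.785]
    - [255,-0.0075,0.0163,0,0,0,0.785]

```text
time: 10.02
tool_pos: [543.1, 157.4, 68.7]
tcp_rot: [89.9, 44.7, -107.3]
ft_force: [-4.6, -1.9, 9.0]
finger_gap: 38.1
```

```bash
python3 - <<'E'
from h import *
w=snap('wrist','w8');sc=snap('scene','s8'); s=sense(); print(s['tool_pos'],s['ft_force'].round(1),s['wrist_torque'].round(2),s['joint_pos'].round(1),s['finger_gap'])
R=toolR(s); print('axis',s['tool_pos']-23*R[:,0])
cv2.imwrite('pics/s8c.png',np.hstack([cv2.resize(sc['frame'][180:310,330:460],(400,400),interpolation=cv2.INTER_CUBIC),cv2.resize(w['frame'][60:320,190:450],(400,400))]))
E
```

```text
[543.0641092  157.40757842  68.65040283] [-3.2  0.1  6.4] [-0.33  0.59 -0.2 ] [ 29.1  42.3  69.7 -30.  102.2 139.1] 38.63761319456864
axis [547.90676345 172.96446384  84.88407204]
```

View pics/s8c.png

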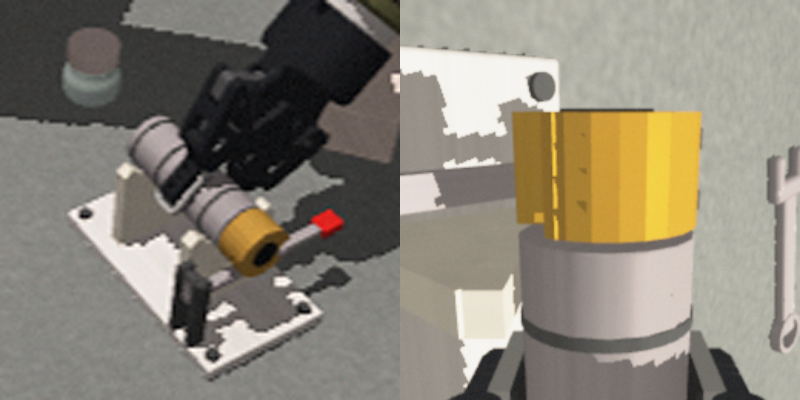

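The roll worked: the barrel turned with the tool and the axis is at (547.9,173.0,84.9). I open in place, then swing back around the axis.

Call:
drive_tool:
  deltas:
    - [0,0,0,0,0,0,0]
    - [0,0,0,0,0,0,0]
    - [0,0,0,0,0,0,0]
    - [0,0,0,0,0,0,0]
    - [0,0,0,0,0,0,0]
    - [0,0,0,0,0,0,0]
    - [0,0,0,0,0,0,0]
    - [0,-0.0002,-0.0023,0,0,0,-0.1]
    - [0,-0.0005,-0.0046,0,0,0,-0.2]
    - [0,-0.001,-0.0068,0,0,0,-0.3]

```text
time: 10.95
tool_pos: [544.7, 163.3, 63.1]
tcp_rot: [89.8, 62.4, -107.3]
ft_force: [-0.1, 0.3, 0.1]
finger_gap: 85.8
```

```bash
python3 - <<'E'
from h import *
w=snap('wrist','w9'); s=sense(); print(s['tool_pos'],s['ft_force'].round(1),s['joint_pos'].round(1),s['finger_gap'])
R=toolR(s); print('axis',s['tool_pos']-23*R[:,0])
def tgt(tilt,ax=(547.9,173.0,85),yaw=162.95):
    R=down(yaw,tilt); return np.array(ax)+23*R[:,0],R
for k in (0,-20,-40): print(k,rows(s,*tgt(k)))
E
```

```text
[545.74231694 162.16700911  65.01913   ] [5.5 1.  1.1] [ 24.   28.8  81.8 -20.1  88.2 135.3] 85.38673805523746
axis [548.84771925 172.19464555  85.48380649]
0 (array([-0.0023, -0.0112,  0.0012]), array([-3.60e-03,  4.00e-04, -4.74e-01]))
-20 (array([-0.0072, -0.0175,  0.0012]), array([-3.70e-03, -2.00e-04, -8.23e-01]))
-40 (array([-0.0139, -0.0219,  0.0012]), array([-3.7000e-03, -9.0000e-04, -1.1721e+00]))
```

View pics/w9.png

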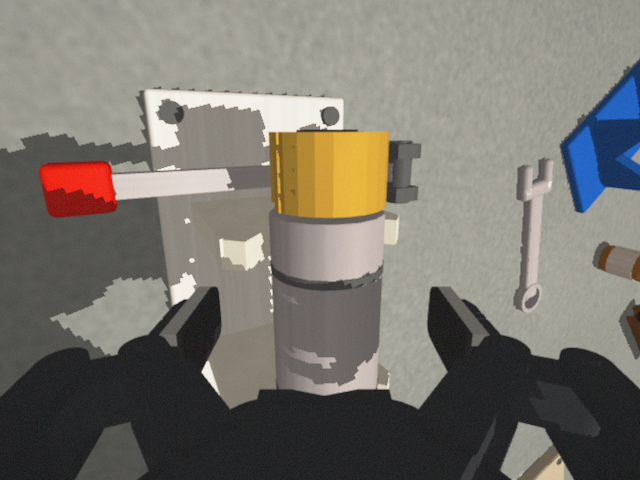

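The fingers are open, clear of the barrel (barrel columns 270–388, fingers 218/430). I swing back round the axis to lean towards −y.

Call:
drive_tool:
  deltas:
    - [0,-0.0002,-0.0028,0,0,0,-0.12]
    - [0,-0.0007,-0.0055,0,0,0,-0.24]
    - [0,-0.0015,-0.0081,0,0,0,-0.36]
    - [0,-0.0026,-0.0106,0,0,0,-0.48]
    - [0,-0.004,-0.013,0,0,0,-0.6]
    - [0,-0.0057,-0.0152,0,0,0,-0.72]
    - [0,-0.0077,-0.0171,0,0,0,-0.84]
    - [0,-0.0098,-0.0188,0,0,0,-0.96]
    - [0,-0.0122,-0.0203,0,0,0,-1.08]
    - [0,-0.0143,-0.0213,0,0,0,-1.185]

```text
time: 11.83
tool_pos: [552.8, 186.4, 67.7]
tcp_rot: [-90.1, 49.6, 72.7]
ft_force: [-0.9, 0.1, -1.7]
finger_gap: 85.1
```

```bash
python3 - <<'E'
from h import *
w=snap('wrist','w10'); w=snap('wrist','w10'); s=sense(); print(s['tool_pos'],s['ft_force'].round(1),s['joint_pos'].round(1),s['finger_gap'])
R=toolR(s); print('axis',s['tool_pos']-23*R[:,0], 'tilt',np.degrees(np.arcsin(R[:,0]@[-.292,-.956,0])))
sc=snap('scene','s10')
cv2.imwrite('pics/s10c.png',np.hstack([cv2.resize(sc['frame'][180:310,330:460],(400,400),interpolation=cv2.INTER_CUBIC),cv2.resize(w['frame'][60:400,130:470],(400,400))]))
E
```

```text
[550.13274978 185.33697694  64.09960516] [-0.6  0.3 -0.2] [-10.8   6.5 115.1  46.2  62.8  73.1] 85.23581474603473
axis [545.84069119 171.1388466   81.67775432] tilt -40.13860360804629
```

View pics/s10c.png

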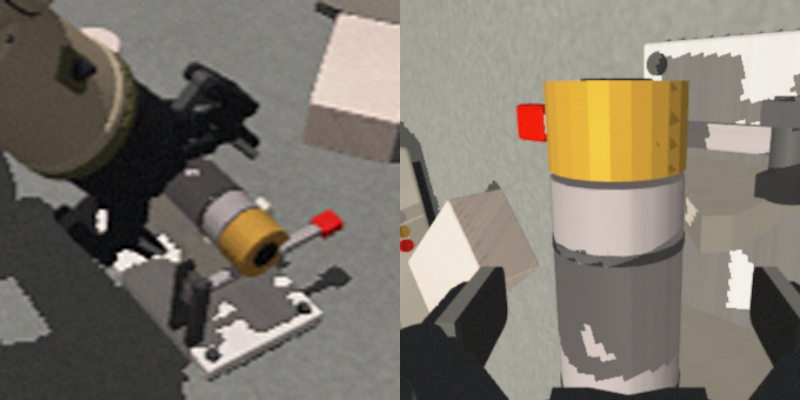

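```bash
python3 - <<'E'
from h import *
s=sense(); print(s['tool_pos'],s['qd'].round(1))
def tgt(tilt,ax=(547.9,173.0,85),yaw=162.95):
    R=down(yaw,tilt); return np.array(ax)+23*R[:,0],R
print(rows(s,*tgt(-40)))
E
```

```text
[550.7513489  185.50550979  64.64206733] [ 2.9 -1.1 -2.4 -3.  -0.8  3.7]
(array([-0.0008, -0.0033, -0.0009]), array([-0.008 ,  0.0023, -0.0013]))
```

Call:
drive_tool:
  deltas:
    - [0,0,-0.001,0,0,0,0]
    - [0,0,-0.001,0,0,0,0]
    - [0,0,-0.001,0,0,0,0]
    - [0,0,-0.001,0,0,0,0]
    - [0,0,-0.001,0,0,0,0]
    - [0,0,-0.001,0,0,0,0]
    - [0,0,-0.001,0,0,0,0]
    - [0,0,-0.001,0,0,0,0]
    - [0,0,-0.001,0,0,0,0]
    - [0,0,-0.001,0,0,0,0]

```text
time: 12.82
tool_pos: [552.3, 187.5, 67.0]
tcp_rot: [-89.8, 50.0, 73.0]
ft_force: [0.0, 0.1, -0.2]
finger_gap: 85.8
```

```bash
python3 - <<'E'
from h import *
s=sense(); print(s['tool_pos'],s['qd'].round(1))
def tgt(tilt,ax=(547.9,173.0,85),yaw=162.95):
    R=down(yaw,tilt); return np.array(ax)+23*R[:,0],R
print(rows(s,*tgt(-40)))
E
```

```text
[552.27723598 187.52116253  67.01453015] [ 0.  -0.   0.  -0.  -0.1 -0.1]
(array([-0.0005,  0.0001, -0.0001]), array([-0.0032,  0.    ,  0.0008]))
```

Settled within 0.5 mm of the target. I grip.

Call:
drive_tool:
  deltas:
    - [255,0,0,0,0,0,0]
    - [255,0,0,0,0,0,0]
    - [255,0,0,0,0,0,0]
    - [255,0,0,0,0,0,0]
    - [255,0,0,0,0,0,0]
    - [255,0,0,0,0,0,0]
    - [255,0,0,0,0,0,0]
    - [255,0,0,0,0,0,0]
    - [255,0,0,0,0,0,0]
    - [255,0,0,0,0,0,0]
  squeeze: 50

```text
time: 13.65
tool_pos: [552.4, 187.4, 67.2]
tcp_rot: [-89.8, 49.9, 72.9]
ft_force: [-3.7, -2.8, 5.5]
finger_gap: 38.8
```

```bash
python3 - <<'E'
from h import *
w=snap('wrist','w11'); s=sense(); print(s['tool_pos'],s['ft_force'].round(1),s['wrist_torque'].round(2),s['finger_gap'])
cv2.imwrite('pics/w11c.png',cv2.resize(w['frame'][80:330,190:450],(620,600),interpolation=cv2.INTER_CUBIC))
E
```

```text
[552.35731286 187.41121254  67.20945462] [-3.1 -4.   4.2] [-0.32  0.36  0.25] 38.888978102246035
```

View pics/w11c.png

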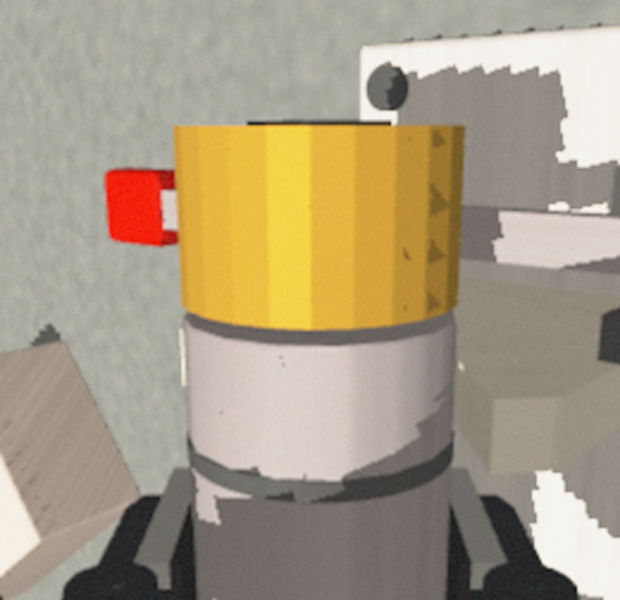

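Gripped at 38.9 mm. I roll the bulk, 57°.

Call:
drive_tool:
  deltas:
    - [255,-0.0001,0.0023,0,0,0,0.1]
    - [255,-0.0005,0.0046,0,0,0,0.2]
    - [255,-0.001,0.0068,0,0,0,0.3]
    - [255,-0.0018,0.009,0,0,0,0.4]
    - [255,-0.0028,0.011,0,0,0,0.5]
    - [255,-0.004,0.013,0,0,0,0.6]
    - [255,-0.0054,0.0148,0,0,0,0.7]
    - [255,-0.007,0.0165,0,0,0,0.8]
    - [255,-0.0087,0.018,0,0,0,0.9]
    - [255,-0.0106,0.0194,0,0,0,1.0]

```text
time: 14.53
tool_pos: [546.7, 167.1, 63.8]
tcp_rot: [90.1, 72.5, -107.1]
ft_force: [-0.3, -1.9, -0.3]
finger_gap: 38.6
```

```bash
cat >> h.py <<'E'
CX=np.array([np.cos(np.radians(-17.05)),np.sin(np.radians(-17.05)),0]);CY=np.array([-CX[1],CX[0],0]);CC=np.array([547.9,173.0,85.])
def ptr(sc):
    "red pointer in the scene image -> height, on the vertical plane x=59 of the cradle"
    h=cv2.cvtColor(sc['frame'],cv2.COLOR_BGR2HSV); m=cv2.inRange(h,(0,150,80),(8,255,255))|cv2.inRange(h,(174,150,80),(180,255,255))
    mm=np.zeros_like(m); mm[200:270,415:470]=m[200:270,415:470]
    n,l,st,ce=cv2.connectedComponentsWithStats(mm); i=1+np.argmax(st[1:,4]); u,v=ce[i]
    c,d=ray(sc,u,v); k=((CC+59*CX-c)@CX)/(d@CX); P=c+k*d-CC
    return (u.round(1),v.round(1)),'y,z rel axis',(P@CY).round(1),P[2].round(1)
def tilt(s): R=toolR(s); return np.degrees(np.arcsin(R[:,0]@-CY))
E
python3 - <<'E'
from h import *
print('before',ptr(pickle.load(open('pics/s10.pkl','rb'))),ptr(pickle.load(open('pics/s2.pkl','rb'))))
sc=snap('scene','s12'); s=sense(); print(ptr(sc),tilt(s),s['ft_force'].round(1),s['wrist_torque'].round(2),s['tool_pos']-23*toolR(s)[:,0],s['joint_pos'].round(0))
E
```

```text
before ((np.float64(436.0), np.float64(252.0)), 'y,z rel axis', np.float64(69.1), np.float64(-18.2)) ((np.float64(437.8), np.float64(244.1)), 'y,z rel axis', np.float64(68.6), np.float64(6.0))
((np.float64(436.6), np.float64(250.7)), 'y,z rel axis', np.float64(69.9), np.float64(-14.9)) 18.108811888663162 [  0.7 -15.6  16.7] [-2.99 -0.05  0.23] [547.87326183 173.34996816  84.62476912] [ 21.  23.  88. -14.  81. 132.]
```

```bash
python3 - <<'E'
from h import *
sc=snap('scene','s13'); w=snap('wrist','w13'); s=sense(); print(ptr(sc),tilt(s),s['ft_force'].round(1),s['wrist_torque'].round(2),s['tool_pos']-23*toolR(s)[:,0])
cv2.imwrite('pics/s13c.png',np.hstack([cv2.resize(sc['frame'][180:310,330:460],(400,400),interpolation=cv2.INTER_CUBIC),cv2.resize(w['frame'][60:320,130:390],(400,400))]))
E
```

```text
((np.float64(436.5), np.float64(251.0)), 'y,z rel axis', np.float64(69.7), np.float64(-15.6)) 17.565963699078807 [-3.4 -7.4  8.6] [-1.39  0.62  0.02] [547.84386613 173.07843196  84.62987505]
```

View pics/s13c.png

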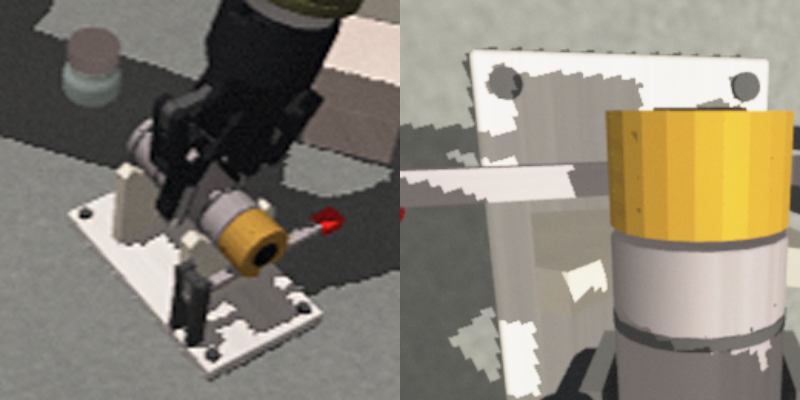

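The pointer is still low (scene 436,251) and partly in shadow. I creep on in small steps.

Call:
drive_tool:
  deltas:
    - [255,0,0.0005,0,0,0,0.02]
    - [255,0,0.0009,0,0,0,0.04]
    - [255,0,0.0014,0,0,0,0.06]
    - [255,-0.0001,0.0018,0,0,0,0.08]
    - [255,-0.0001,0.0023,0,0,0,0.1]
    - [255,-0.0002,0.0028,0,0,0,0.12]
    - [255,-0.0002,0.0032,0,0,0,0.14]
    - [255,-0.0002,0.0032,0,0,0,0.14]
    - [255,-0.0002,0.0032,0,0,0,0.14]
    - [255,-0.0002,0.0032,0,0,0,0.14]

```text
time: 15.52
tool_pos: [544.9, 163.8, 64.0]
tcp_rot: [89.7, 64.6, -107.4]
ft_force: [-2.0, -3.2, 5.7]
finger_gap: 38.9
```

```bash
python3 - <<'E'
from h import *
sc=snap('scene','s14'); s=sense(); print(ptr(sc),tilt(s),s['ft_force'].round(1),s['wrist_torque'].round(2),s['tool_pos']-23*toolR(s)[:,0])
E
```

```text
((np.float64(437.6), np.float64(246.4)), 'y,z rel axis', np.float64(69.6), np.float64(-1.4)) 25.35539280896649 [-1.7 -2.7  5.9] [-0.58  0.34  0.09] [547.88309139 173.1520547   84.77287757]
```

The pointer sprang up 16.8 mm (scene 437.6,246.4): the key has dropped. I go 4° further, towards the middle of the play, checking the torque.

Call:
drive_tool:
  deltas:
    - [255,0,0.0005,0,0,0,0.02]
    - [255,0,0.0009,0,0,0,0.04]
    - [255,0,0.0014,0,0,0,0.06]
    - [255,0,0.0016,0,0,0,0.07]
    - [255,0,0.0016,0,0,0,0.07]
    - [255,0,0.0016,0,0,0,0.07]
    - [255,0,0.0016,0,0,0,0.07]
    - [255,0,0.0016,0,0,0,0.07]
    - [255,0,0.0016,0,0,0,0.07]
    - [255,0,0.0016,0,0,0,0.07]

```text
time: 16.4
tool_pos: [544.6, 162.4, 64.8]
tcp_rot: [89.8, 60.6, -107.4]
ft_force: [-0.9, -3.9, 6.3]
finger_gap: 38.7
```

```bash
python3 - <<'E'
from h import *
sc=snap('scene','s15'); s=sense(); print(ptr(sc),tilt(s),s['ft_force'].round(1),s['wrist_torque'].round(2),s['tool_pos']-23*toolR(s)[:,0])
E
```

```text
((np.float64(437.5), np.float64(246.4)), 'y,z rel axis', np.float64(69.5), np.float64(-1.4)) 29.41546348097891 [-1.1 -3.3  7.9] [-0.68  0.26  0.01] [547.98137489 173.18478813  84.83015825]
```

The key stays in with no blocking torque. I release in place.

Call:
drive_tool:
  deltas:
    - [0,0,0,0,0,0,0]
    - [0,0,0,0,0,0,0]
    - [0,0,0,0,0,0,0]
    - [0,0,0,0,0,0,0]
    - [0,0,0,0,0,0,0]
    - [0,0,0,0,0,0,0]
    - [0,0,0,0,0,0,0]
    - [0,-0.005,0,0,0,0,0]
    - [0,-0.015,0,0,0,0,0]
    - [0,-0.025,0,0,0,0,0]

```text
time: 17.28
tool_pos: [548.2, 174.5, 87.1]
tcp_rot: [89.7, 60.7, -107.4]
ft_force: [0.6, 0.7, 0.1]
finger_gap: 86.0
```

```bash
python3 - <<'E'
from h import *
sc=snap('scene','s16'); w=snap('wrist','w16'); s=sense(); print(ptr(sc),s['ft_force'].round(1),s['finger_gap'])
cv2.imwrite('pics/s16c.png',np.hstack([cv2.resize(sc['frame'][180:310,330:460],(400,400),interpolation=cv2.INTER_CUBIC),cv2.resize(w['frame'],(400,300))[:,:] if 0 else cv2.resize(w['frame'],(400,400))]))
E
```

```text
((np.float64(437.6), np.float64(246.2)), 'y,z rel axis', np.float64(69.7), np.float64(-0.9)) [-0.1 -0.1 -0.5] 85.83373932164992
```

View pics/s16c.png

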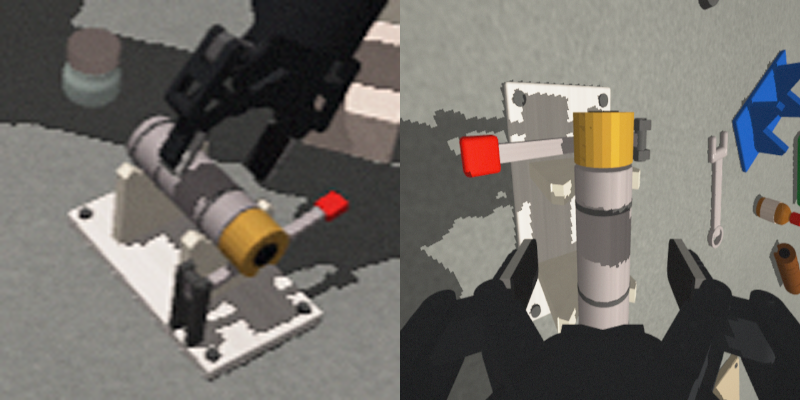

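The barrel lies in the groove with the pointer up, and the fingers are open and clear. I retract along the tool axis.

Call:
drive_tool:
  deltas:
    - [0,-0.02,0,0,0,0,0]
    - [0,-0.04,0,0,0,0,0]
    - [0,-0.06,0,0,0,0,0]
    - [0,-0.08,0,0,0,0,0]
    - [0,-0.1,0,0,0,0,0]
    - [0,-0.115,0,0,0,0,0]
    - [0,-0.12,0,0,0,0,0]
    - [0,-0.12,0,0,0,0,0]
    - [0,-0.12,0,0,0,0,0]
    - [0,-0.12,0,0,0,0,0]

```text
time: 18.22
tool_pos: [565.2, 229.6, 189.6]
tcp_rot: [89.6, 60.6, -107.6]
ft_force: [-0.4, -0.0, -0.6]
finger_gap: 85.2
```

```bash
python3 - <<'E'
from h import *
sc=snap('scene','s17'); w=snap('wrist','w17'); t=snap('top','t17'); s=sense(); print(s['time'],ptr(sc),s['ft_force'].round(1),s['tool_pos'])
h=cv2.cvtColor(w['frame'],cv2.COLOR_BGR2HSV); m=cv2.inRange(h,(18,120,80),(30,255,255)); m[300:]=0
n,l,st,ce=cv2.connectedComponentsWithStats(m); i=1+np.argmax(st[1:,4]); print('ring px',st[i],ce[i])
for x in(47,59,71): print(x,proj(w,CC+x*CX).round(1))
cv2.imwrite('pics/w17c.png',np.hstack([cv2.resize(sc['frame'],(400,400)),cv2.resize(w['frame'],(400,400))]))
E
```

```text
18.3667 ((np.float64(437.6), np.float64(246.3)), 'y,z rel axis', np.float64(69.5), np.float64(-1.0)) [-0.7 -0.3 -0.4] [565.23465907 229.62639561 189.81639149]
ring px [ 298  131   55   37 1944] [324.58333333 148.9537037 ]
47 [324.4 159.5]
59 [324.4 142.8]
71 [324.4 125.7]
```

View pics/w17c.png

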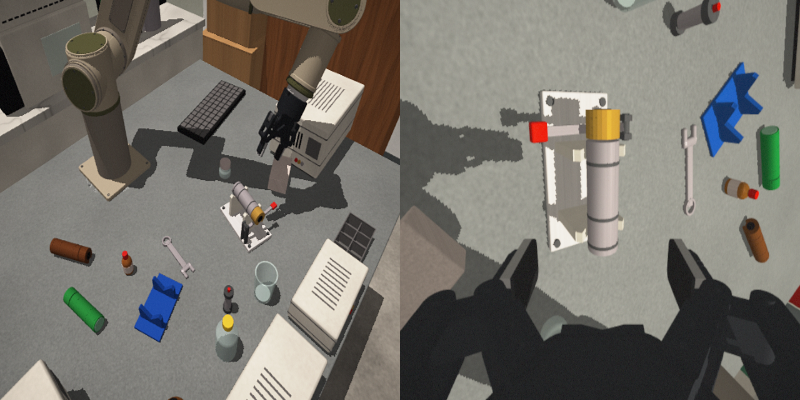

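View pics/w17.png

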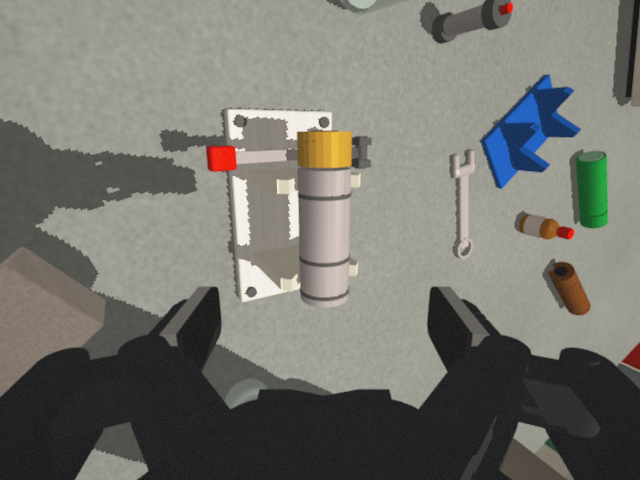

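```bash
python3 - <<'E'
from h import *
w=pickle.load(open('pics/w17.pkl','rb'));s=sense()
N=-toolR(s)[:,0]  # towards the camera
def onpl(P0,u,v):
    c,d=ray(w,u,v); return c+d*((P0-c)@N)/(d@N)
for v in (131,168): print('ring edge x',((onpl(CC+19.8*N,324.5,v)-CC)@CX).round(1))
print('tail x (near camera line)',((onpl(CC+19*N,324,304)-CC)@CX).round(1))
for k in(38,-38):
  for y in (36,-36): print('plate tip pred',k,y,proj(w,CC+k*CX+y*CY).round(1))
print(onpl(CC,324.5,150)-CC, [((onpl(CC,u,v)-CC)@CY).round(1) for u,v in((324.5,150),(325,280))])
a=cv2.resize(w['frame'][100:320,200:400],(540,594),interpolation=cv2.INTER_CUBIC);cv2.imwrite('pics/w17z.png',a)
# bystanders before/after
a,b=[pickle.load(open(f'pics/{n}.pkl','rb'))['frame'] for n in('top0','t17')]
cv2.imwrite('pics/cmp.png',np.hstack([a[110:320,130:490],b[110:320,130:490]]))
E
```

```text
ring edge x 67.4
ring edge x 42.8
tail x (near camera line) -61.4
plate tip pred 38 36 [279.7 174.7]
plate tip pred 38 -36 [363.8 169.2]
plate tip pred -38 36 [283.3 275.2]
plate tip pred -38 -36 [361.1 258.7]
[ 51.464749   -15.94180432  -0.18521148] [np.float64(-0.2), np.float64(-0.2)]
```

View pics/w17z.png

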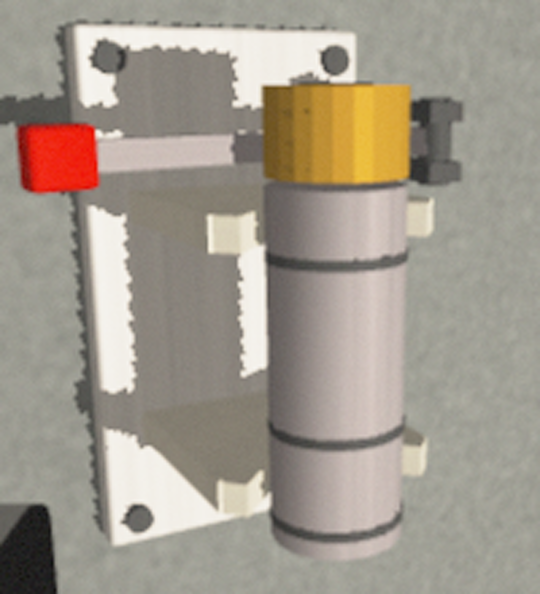

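View pics/cmp.png

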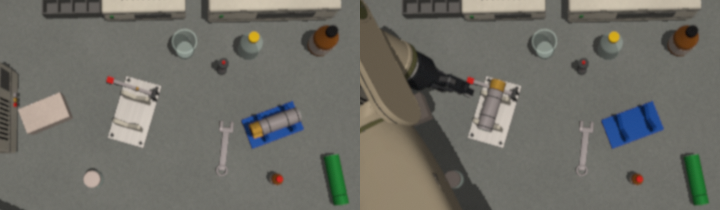

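The last checks agree. Relative to the V-plates, the barrel sits about 2–3 mm towards the lever end and is square across the groove. The pointer is up and the bystanders are in their old places. Handing in.

```bash
python3 - <<'E'
from h import *
sc=snap('scene','s18'); print(ptr(sc),sense()['ft_force'].round(1)); print(hand_in())
E
```

```text
((np.float64(437.6), np.float64(246.3)), 'y,z rel axis', np.float64(69.5), np.float64(-1.0)) [ 0.3 -0.3 -0.7]
the job is handed in; nothing more can be done
None
```

I laid the grey barrel in the V-cradle with its key ring over the lever and rolled it about 127° in two grips. The key dropped into the slot, and I released the barrel, retracted and handed in at about 18 s. No verdict is reported.

**Key and pointer:** the pointer stood 17 mm higher than with the nose on the round of the ring, and stayed there after release. I have no direct reading of the lever angle; the rise matches the stated drop into the slot.

**Barrel position:** it sits about 0.2 mm off centre across the groove and square to it. Along the groove, two checks disagreed:
- The wrist camera's absolute fix put it about 4 mm towards the tail. In that same view the V-plates also appeared about 6 mm too far that way.
- Measured against the plates, it is about 2–3 mm towards the lever end.

Both values are within the 9 mm allowed.

**Bystanders and contact:** wrist force was near zero after I pulled clear. Every bystander that shows in the before and after top views looks unmoved. The arm hid the carton in the last top view and covered or shaded part of the jar. I checked those two only by eye in the scene image, where neither seemed to have moved.

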